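Open the two-button mould clamp and slide the injected mould out to cool

TASK

Free the injected rubber mould: press both release buttons of the mould clamp down together, one fingertip on each, and keep them down until the moving jaw has run fully back, then let them come up. Then push the mould along the bed with a fingertip, without picking it up, until it lies flat on the finned cooling plate, completely clear of the jaws. Leave the other things on the bench where they are.

Things in the scene. Friction and masses are not known exactly. Their poses are not given: they have to be found in the camera images.
- mould_clamp: Grey bench clamp for wax-injection moulds, fixed to the bench, base 182 x 100 mm. Origin on the bench under the middle of the clamped mould; its -x is the side towards the robot, +y left, z up. From front to back: pawl housing (x -113 to -71 mm, y +-49, top z 46) with two buttons on it; moving jaw (y +-42, top z 49); mould; fixed jaw (x 25 to 58, y +-45, top z 52).
- bed_centre (a point): Middle of the bed between the jaws (clamp frame 0, 0, 13 mm). The bed is a flat sheet, top at z 13 mm, x -56 to 40, open at its left end (y +81) and running on to the right as the cooling plate. With the jaw back there is a free channel between the jaws, x -55 to +21, along y.
- left_button: Left release button: round black cap, 28 mm across, 12 mm proud of the housing. Origin: centre of the cap's top face, (-92, 30, 58) mm in the clamp's frame when up. Moves straight down 8 mm (starts at about 2 N, bottoms at 5.6 N); its pawl lets go of its rack when it is 4 mm down. Springs up when let go; the pawl then catches the next rack tooth.
- right_button: Right release button: round black cap, 28 mm across, 12 mm proud of the housing. Origin: centre of the cap's top face, (-92, -30, 58) mm in the clamp's frame when up. Moves straight down 8 mm (starts at about 2 N, bottoms at 5.6 N); its pawl lets go of its rack when it is 4 mm down. Springs up when let go; the pawl then catches the next rack tooth.
- jaw (a joint): Travel of the moving jaw in m: 0 = clamped on the mould, 0.030 = fully back (stop), moving towards the buttons (clamp -x). It is sprung open with a damper: while BOTH buttons are down it creeps back by itself in about 2 s; with either one up it stays locked on a rack tooth.
- jaw_face (a point): Centre of the rubber face of the moving jaw that touches the mould (z 31 mm in the clamp's frame).
- plate_centre (a point): Middle of the cooling plate's top face (clamp frame -8, -110, 13 mm). The plate is the finned right part of the bed sheet, y -55 to -175 mm, level with the bed, between two guide rails (inner faces x -50 and +34, tops z 23) and an end stop (y -175, top z 23).
- mould_centre (a point): Centre of the clamped rubber mould: pink block, 74 x 50 x 21 mm, 0.06 to 0.12 kg, lying flat on the bed with its 74 mm length along the clamp's y (its own x axis is the length). A sprung pad in the fixed jaw presses it against the moving jaw with about 4 N and holds it until the jaw moves back; the pad follows 4 mm when the jaw opens.
- talc_pot: Bystander: round white pot, 71 mm wide, 45 mm high, origin under its centre.
- spare_mould: Bystander: pink mould 78 x 54 x 22 mm lying on the bench near the clamp; not the one to move.
- front_mould: Bystander: pink mould 80 x 56 x 25 mm lying on the bench, on the left.
- tweezers: Bystander: tweezers 122 x 12 x 10 mm lying on the bench.
- open_mould: Bystander: opened mould half 86 x 66 x 24 mm, on the right.
- scalpel: Bystander: knife 142 x 10 x 5 mm, on the right.
- mould: The same mould; origin at the centre of its underside.
Mind the look-alikes: they are no part of the job. Leave any blue, brown or yellow look-alike of the mould alone.

How it is judged:
By the outcome, as a careful person would: the job done as asked, in the order asked, and still so for the second after the job is handed in, with the robot touching nothing.
It also fails if it takes over 45 s, if anything falls off the work surface, if the arm or the gripper's body presses on something with over 40 N, if the wrist force passes 120 N, or if a joint passes its speed limit or range.

ROBOT

A 6-joint arm with a two-finger parallel gripper is mounted at the origin on a cart in front of the work surface, level with it; the furniture and walls round the work are solid. World frame = base frame: x ahead of the robot, y to its left, z up, the work surface at z = 0. Lengths are in m, angles in degrees, forces in N, time in s.
With the tool pointing down it reaches from about 0.375 to 0.9 m from the base axis. Payload 3.1 kg.
Tool frame: the origin (TCP) lies on the centre line of the jaws, within the pads' length; the fingertips stand 8 mm ahead of it and the grasp point (between the pads) lies 11 mm behind it; y points along the fingers, x is the direction in which the jaws open and shut, and the axes are right-handed (so a half turn about y gives the same grasp; the last joint's range is limited). The gripper opens to 87 mm and grips with 3 to 60 N. Pads are 19 mm wide; open, the fingers measure 117 mm over their backs; the gripper's body (75 mm by 190 mm) begins 51 mm behind the grasp point.
Start: joints at [66.205, 30.224, 82.088, -0, 67.689, -10.227], TCP at [0.147, 0.608, 0.231] pointing down, gripper open.
Joint ranges: [-176.69, 176.69], [-43.24, 126.21], [12.49, 139.97], [-82, 262], [0, 151.66], [-163.58, 163.58]. Speed limits (degrees/s): [159.86, 159.86, 180, 180, 180, 180].

INTERFACE

Orientations are given as a 3x3 rotation matrix whose columns are the frame's x, y, z axes.
In Python, from rig import read_state, imaging, job, spotter gives the robot as it stands.
- The arm moves only by the tool apply_moves, never from a script. Its argument "steps" is a list of rows, each an object of numbers: "x", "y", "z": the shift along the world's x, y, z in mm; "spin": the turn about the world's z in rad. In form: [{"x": .., "y": .., "z": .., "spin": ..}, ...]. A call has 1 to 12 rows; each row shifts and turns the pose as measured when the row begins; what a row does not reach is not made up. A row lasts 1/10 s, in which the tool goes at most 50 mm and 8.59 degrees, less where a joint would pass 70% of its speed; a pose out of reach is approached as far as the arm can. A call is refused whole if a number of a shift passes 50 or a number of a turn 0.15, either way. A call with a gripper value outside its range is refused whole. "grip" is the finger opening in mm, from 0 to 87, set as the call begins (left out, the last holds). The fingers move at their own pace and stop on an object; the grip force is fixed at half the most. Time passes only in rows, so rows that do not move let the fingers close. It gives the time, the measured TCP pose, the force and the opening at its end, in the units of the state.
- read_state(): the state, without advancing time (a new reading comes with each control period).
- imaging.capture(name): name is "side" or "top" or "wrist"; returns the picture (420x560x3 uint8, red, green, blue); there is no depth.
- imaging.camera_params(name): a dict with "fov_y" (degrees; the focal length in pixels is half the picture's height over the tangent of half this angle, whatever the lens; pixels are square), "cx", "cy" (the principal point, pixels), "R" (3x3) and "t" (3): a world point X has camera coordinates R X + t. Camera axes: x right, y down, z forward; pixel columns grow to the right and rows downward; lengths in m; the calibration is good to about 2 mm. A picture is of the moment at which its call begins: read the wrist's pose just before it. camera_params takes no time and is no camera call; for the wrist camera it gives the pose at the moment of the call.
- job.hand_in(): hands the job in, once; it reports no verdict.
Trained networks look in the newest picture that a camera, given by its name, has taken for a name from the list of things; names that differ only in an ending like _2 or _b are one class to them, and where a whole thing is asked for, a point or a joint stands for the part that bears it (a point fixed in the world has none). Each returns a list of dicts, best first, with "score" (0 to 1); they miss things now and then, are a little off and sometimes report something else, mostly with a low value. They report only what shows in the picture. A call takes as long as a camera call. They do not tell look-alikes from the thing itself.
- spotter.cut_out(name, camera): "mask" (420x560 bool, what is visible of it) and "rect" ([left, top, width, height] in pixels, round what is visible of it).
The state is a dict: "time_s": time; "joint_positions": joint angles; "qvel": joint speeds; "tau": joint torques, N m; "position": TCP position; "tcp_rot": TCP orientation; "force": force on the tool from outside, world axes, zero at the start; "moment": the same for the moment, N m; "opening": opening from 0.0 (shut) to 1.0 (fully open).
Only numpy, scipy, OpenCV 4.12 (cv2) and the standard library are available. Lean on these libraries where they do the work, as an engineer would, in place of code of your own. Each camera call takes 0.05 s, during which the arm holds its last target.

## Working session

There is one attempt and no reset: what is moved stays moved. The work goes in short steps, Python scripts to look and compute and a tool call to move; the robot and the scene stay as the last step left them, time stands still between calls to the robot, and variables do not carry over. Pictures are saved under pics/ and viewed, and the job is handed in when it is done.

Besides the shell and the picture viewer there is one more tool, called after ">>>" as a command line: name --argument value ..., lists and objects as JSON in quotes. apply_moves: Moves the arm, as the interface text tells. Its arguments: {"type":"object","properties":{"steps":{"type":"array"},"grip":{"type":"number"}},"required":["steps"]}

```bash
mkdir -p pics; ls; python3 - <<'E'
from rig import read_state, imaging, job, spotter
import cv2
for n in("top","side"):
    im=imaging.capture(n); cv2.imwrite(f"pics/{n}0.png",im[:,:,::-1])
    p=imaging.camera_params(n); print(n,p)
s=read_state(); print(s)
E
```

```text
pics
top {'fov_y': 46.8297666841233, 'cx': 280.37240749124766, 'cy': 208.60992469070982, 'R': array([[ 2.14835894e-03, -9.99997115e-01,  1.07420471e-03],
       [-9.82142495e-01, -2.31208535e-03, -1.88124359e-01],
       [ 1.88126300e-01, -6.50863444e-04, -9.82144629e-01]]), 't': array([0.01434687, 0.52851882, 1.29146135])}
side {'fov_y': 53.936066267111656, 'cx': 273.74003191443325, 'cy': 210.03800362064362, 'R': array([[ 0.86776805, -0.49644655,  0.02279127],
       [-0.24026133, -0.45922853, -0.85520971],
       [ 0.43503231,  0.7366478 , -0.51778075]]), 't': array([-0.46025649,  0.17046852,  1.0214824 ])}
{'time_s': 0.1, 'joint_positions': array([ 6.62052845e+01,  3.02748326e+01,  8.21491332e+01, -3.55959301e-03,
        6.76911286e+01, -1.02269541e+01]), 'qvel': array([-0.06962766, -0.05176331, -0.24181505, -0.10686123,  0.02293384,
       -0.03801264]), 'tau': array([-5.88732819e-04, -4.40985203e+01, -1.77151072e+01,  6.34984835e-02,
        5.33855672e-02, -3.00545150e-05]), 'position': array([0.14633723, 0.60695102, 0.22965621]), 'tcp_rot': array([[ 2.34571449e-01, -7.57871031e-04, -9.72098586e-01],
       [ 9.72096851e-01, -1.86121163e-03,  2.34572481e-01],
       [-1.98705688e-03, -9.99997981e-01,  3.00136933e-04]]), 'force': array([ 0.33277521, -0.34076506,  0.4040771 ]), 'moment': array([-0.03558393,  0.03609512,  0.02757364]), 'opening': 0.9975225442941511}
```

View pics/top0.png

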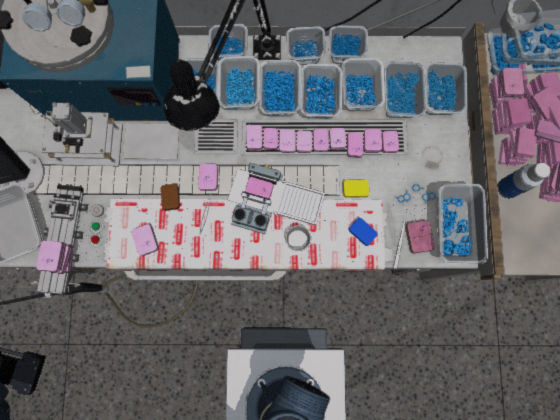

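View pics/side0.png

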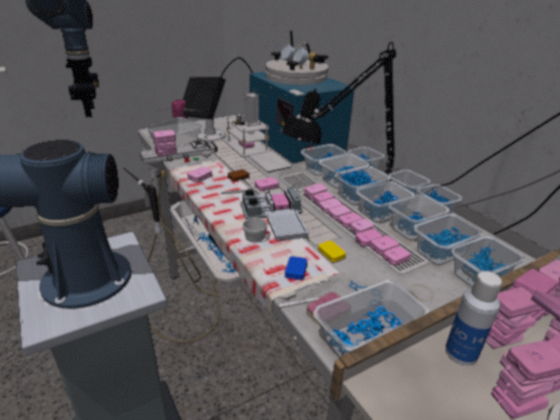

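```bash
cat > h.py <<'E'
from rig import read_state, imaging, job, spotter
import cv2, numpy as np
def K(p):
    f=210/np.tan(np.radians(p['fov_y']/2)); return f
def ray(p,uv):
    f=K(p); d=np.array([(uv[0]-p['cx'])/f,(uv[1]-p['cy'])/f,1.0]); R=np.array(p['R']); return -R.T@p['t'], R.T@d
def onz(p,uv,z):
    c,d=ray(p,uv); return c+d*(z-c[2])/d[2]
def proj(p,X):
    X=np.atleast_2d(X); c=X@np.array(p['R']).T+p['t']; f=K(p); return np.c_[c[:,0]/c[:,2]*f+p['cx'],c[:,1]/c[:,2]*f+p['cy']]
def tri(obs):
    A=np.zeros((3,3));b=np.zeros(3)
    for p,uv in obs:
        c,d=ray(p,uv); d/=np.linalg.norm(d); M=np.eye(3)-np.outer(d,d); A+=M;b+=M@c
    return np.linalg.solve(A,b)
E
python3 - <<'E'
from h import *
p=imaging.camera_params('top')
im=cv2.imread('pics/top0.png'); cv2.imwrite('pics/top0c.png',cv2.resize(im[140:260,180:340],None,fx=5,fy=5,interpolation=cv2.INTER_CUBIC))
im=cv2.imread('pics/side0.png'); cv2.imwrite('pics/side0c.png',cv2.resize(im[160:280,170:330],None,fx=5,fy=5,interpolation=cv2.INTER_CUBIC))
for n in ("left_button","right_button","mould","talc_pot","spare_mould","tweezers"):
  for r in spotter.cut_out(n,'top')[:3]:
    m=r['mask']; c=np.argwhere(m).mean(0)[::-1]; print(n,r['score'],r['rect'],c,onz(p,c,.04))
E
```

```text
left_button 0.41 [235.2, 211.1, 6.9, 10.7] [239.37647059 213.62352941] [0.51595953 0.12955492 0.04      ]
right_button 0.52 [258.5, 216.0, 3.6, 10.4] [260.15189873 219.44303797] [0.49967974 0.07159359 0.04      ]
mould 0.93 [162.7, 184.9, 16.5, 26.2] [170.01548673 196.59070796] [0.56397421 0.32465698 0.04      ]
mould 0.92 [351.7, 221.3, 26.5, 25.3] [362.91703057 231.41266376] [ 0.46680571 -0.21272212  0.04      ]
mould 0.81 [344.7, 180.8, 22.2, 16.3] [355.66666667 188.04861111] [ 0.58978125 -0.1960117   0.04      ]
talc_pot 0.55 [286.1, 222.9, 24.4, 29.5] [297.98327138 237.74907063] [ 0.4487686  -0.03318675  0.04      ]
spare_mould 0.39 [245.2, 191.3, 25.8, 19.1] [255.26582278 199.28270042] [0.55683717 0.0858359  0.04      ]
tweezers 0.16 [244.5, 192.7, 25.3, 19.2] [256.57142857 200.37593985] [0.5537212  0.08214739 0.04      ]
```

View pics/top0c.png

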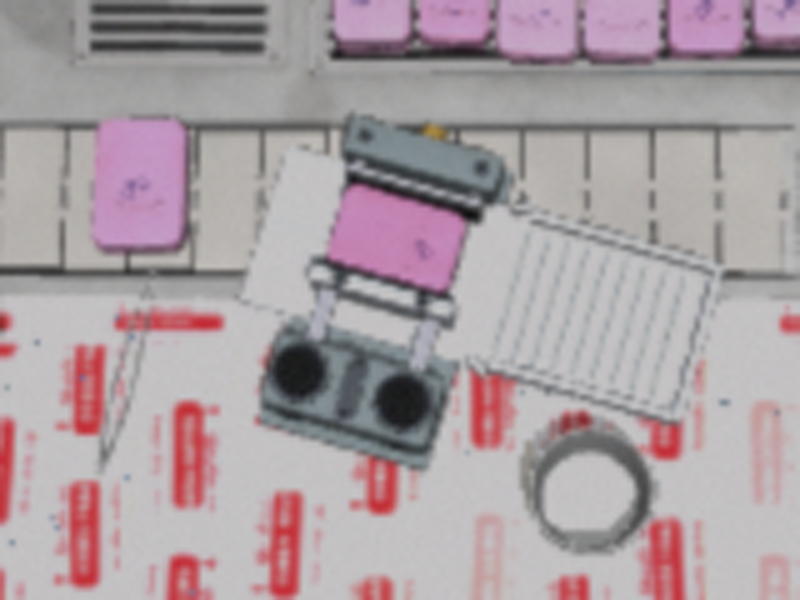

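View pics/side0c.png

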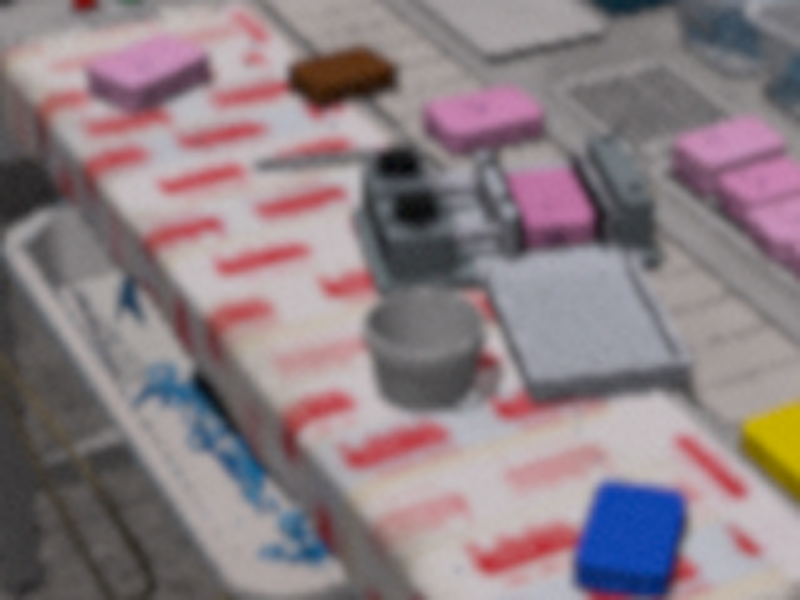

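```bash
python3 - <<'E'
from h import *
pt=imaging.camera_params('top');ps=imaging.camera_params('side')
L=tri([(pt,(239.6,214)),(ps,(249.6,192))]);R=tri([(pt,(260.4,220.2)),(ps,(253.2,201))]);M=onz(pt,(259.6,187.4),.034)
print(L,R,M)
Lz=onz(pt,(239.6,214),.058);Rz=onz(pt,(260.4,220.2),.058);print(Lz,Rz,np.linalg.norm(Lz-Rz))
d=Lz-Rz; yaw=np.arctan2(-d[0],d[1]);print(np.degrees(yaw)); c,s=np.cos(yaw),np.sin(yaw)
m=(Lz+Rz)/2; o=m[:2]+.092*np.array([c,s]);print(o)
pw=imaging.camera_params('wrist');st=read_state()
Cw=-pw['R'].T@pw['t'];print(pw,Cw, st['tcp_rot'].T@(Cw-st['position']),st['tcp_rot'].T@pw['R'].T)
E
```

```text
[0.51297036 0.12755691 0.05360997] [0.49583894 0.06999748 0.05457514] [0.59242743 0.07431818 0.034     ]
[0.5116596  0.12738885 0.058     ] [0.49454956 0.07014538 0.058     ] 0.05974585703642972
-16.64137724419865
[0.59125125 0.07242012]
{'fov_y': 63.59881356417424, 'cx': 279.40440101074245, 'cy': 209.94464718957892, 'R': array([[ 2.33967603e-01,  9.72244335e-01, -3.36994076e-04],
       [ 9.30102155e-01, -2.23725248e-01,  2.91302240e-01],
       [ 2.83141558e-01, -6.84687258e-02, -9.56631011e-01]]), 't': array([-0.62506574, -0.03574905,  0.3919388 ])} [0.06852124 0.62655421 0.38514395] [ 0.00021108 -0.15474922  0.08032984] [[ 9.99999807e-01  5.97239720e-04  1.71749269e-04]
 [ 9.70102136e-06 -2.91339863e-01  9.56619613e-01]
 [ 6.21368639e-04 -9.56619427e-01 -2.91339813e-01]]
```

>>> apply_moves --steps '[{"x": 28,"y": -41,"z": 2,"spin": 0},{"x": 28,"y": -41,"z": 2,"spin": 0},{"x": 28,"y": -41,"z": 2,"spin": 0},{"x": 28,"y": -41,"z": 0,"spin": 0},{"x": 28,"y": -41,"z": 0,"spin": 0},{"x": 28,"y": -41,"z": 0,"spin": 0},{"x": 28,"y": -41,"z": 0,"spin": 0},{"x": 28,"y": -41,"z": 0,"spin": 0},{"x": 28,"y": -41,"z": 0,"spin": 0},{"x": 28,"y": -41,"z": 0,"spin": -0.05},{"x": 28,"y": -41,"z": 0,"spin": 0},{"x": 20,"y": -20,"z": 0,"spin": 0}]' --grip 45

```text
time_s: 1.6
position: [0.4767, 0.1318, 0.2393]
tcp_rot: [[0.275, 0.011, -0.961], [0.961, 0.008, 0.275], [0.011, -1.0, -0.009]]
force: [0.4, 0.6, -0.4]
opening: 0.517
```

>>> apply_moves --steps '[{"x": 5,"y": -25,"z": 0,"spin": -0.01},{"x": 0,"y": 0,"z": 0,"spin": 0}]'

```text
time_s: 1.8
position: [0.4861, 0.1022, 0.2398]
tcp_rot: [[0.29, 0.016, -0.957], [0.957, 0.007, 0.291], [0.011, -1.0, -0.013]]
force: [0.2, 0.3, -0.2]
opening: 0.513
```

```bash
python3 - <<'E'
from h import *
s=read_state();print(s['position'],s['tcp_rot'][:,0],s['time_s'])
p=imaging.camera_params('wrist');im=imaging.capture('wrist');cv2.imwrite('pics/w1.png',im[:,:,::-1])
import pickle;pickle.dump(p,open('w1.pkl','wb'))
for n,z in (("left_button",.058),("right_button",.058),("mould",.034)):
  for r in spotter.cut_out(n,'wrist')[:3]:
    m=r['mask']; c=np.argwhere(m).mean(0)[::-1]; print(n,r['score'],r['rect'],c,onz(p,c,z))
E
```

```text
[0.48607244 0.10217315 0.23981641] [0.29042796 0.95683051 0.01126841] 1.8
left_button 0.56 [293.5, 188.9, 32.5, 28.8] [308.69475358 202.86963434] [0.51185442 0.12842369 0.058     ]
right_button 0.81 [239.4, 188.9, 24.0, 28.0] [251.31616341 203.60213144] [0.49523717 0.07150623 0.058     ]
mould 0.68 [457.1, 150.1, 58.6, 70.9] [486.12470901 187.43664782] [0.55949467 0.31997781 0.034     ]
mould 0.56 [251.3, 259.2, 61.4, 27.6] [283.00667009 273.15905593] [0.59422081 0.07658254 0.034     ]
```

View pics/w1.png

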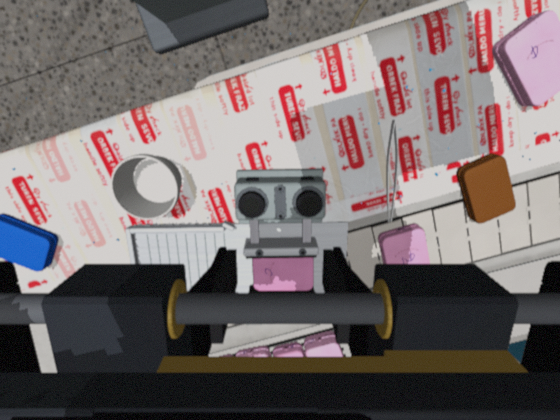

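```bash
python3 - <<'E'
from h import *
import pickle;p=pickle.load(open('w1.pkl','rb'))
im=cv2.imread('pics/w1.png');g=im[170:240,225:340];cv2.imwrite('pics/w1c.png',cv2.resize(g,None,fx=6,fy=6,interpolation=cv2.INTER_CUBIC))
b=cv2.inRange(im,(0,0,0),(50,50,50));b[:185]=0;b[222:]=0;b[:,:235]=0;b[:,330:]=0
n,l,st,c=cv2.connectedComponentsWithStats(b);
for i in range(1,n):
  if st[i,4]>100: print(st[i],c[i])
pt=imaging.camera_params('top');ps=imaging.camera_params('side')
print(tri([(pt,(239.6,214)),(p,(309.5,203.2))]),tri([(pt,(260.4,220.2)),(p,(252.5,203.4))]))
print(tri([(pt,(239.6,214)),(ps,(249.6,192)),(p,(309.5,203.2))]),tri([(pt,(260.4,220.2)),(ps,(253.2,201)),(p,(252.5,203.4))]))
E
```

```text
[296 190  26  27 546] [308.72344322 202.89377289]
[239 192  26  25 514] [251.50972763 203.89494163]
[0.51232811 0.12831989 0.05683961] [0.49693041 0.07093952 0.04885939]
[0.51348088 0.12841353 0.05308706] [0.49633633 0.07108225 0.05363851]
```

View pics/w1c.png

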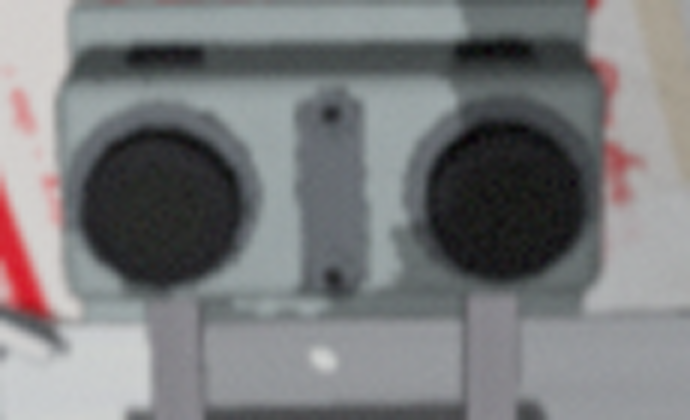

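>>> apply_moves --steps '[{"x": 8,"y": -1,"z": -40,"spin": 0},{"x": 8,"y": -1,"z": -40,"spin": 0},{"x": 2,"y": 0,"z": -40,"spin": 0},{"x": 0,"y": 0,"z": -25,"spin": 0.005},{"x": 0,"y": 0,"z": 0,"spin": 0}]'

```text
time_s: 2.5
position: [0.5022, 0.1108, 0.0935]
tcp_rot: [[0.27, 0.023, -0.962], [0.963, 0.01, 0.271], [0.016, -1.0, -0.02]]
force: [-0.5, -0.0, -0.0]
opening: 0.517
```

```bash
python3 - <<'E'
from h import *
s=read_state();print(s['position'],s['tcp_rot'],s['force'],s['time_s'])
p=imaging.camera_params('wrist');im=imaging.capture('wrist');cv2.imwrite('pics/w2.png',im[:,:,::-1])
R=s['tcp_rot'];
for sg in(1,-1):print(proj(p,s['position']+R@[sg*.030,.008,0]))
im=imaging.capture('side');cv2.imwrite('pics/s2.png',cv2.resize(im[100:260,170:380,::-1],None,fx=3.8,fy=3.7))
E
```

```text
[0.50221774 0.11083407 0.09349643] [[ 0.27043838  0.02325569 -0.96245637]
 [ 0.96260502  0.01003893  0.27072272]
 [ 0.01595787 -0.99967914 -0.01967113]] [-0.53181486 -0.00204647 -0.03927596] 2.5
[[335.63641047 265.71375957]]
[[222.16217589 265.64015881]]
```

View pics/w2.png

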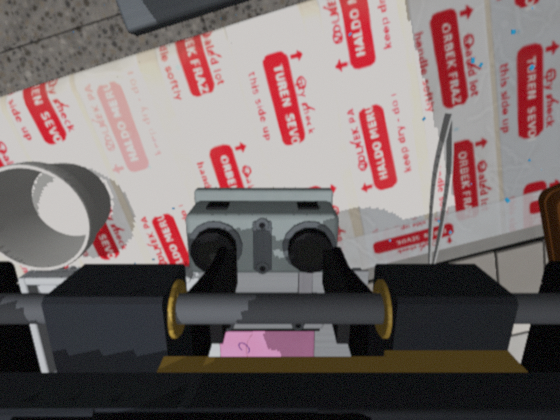

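View pics/s2.png

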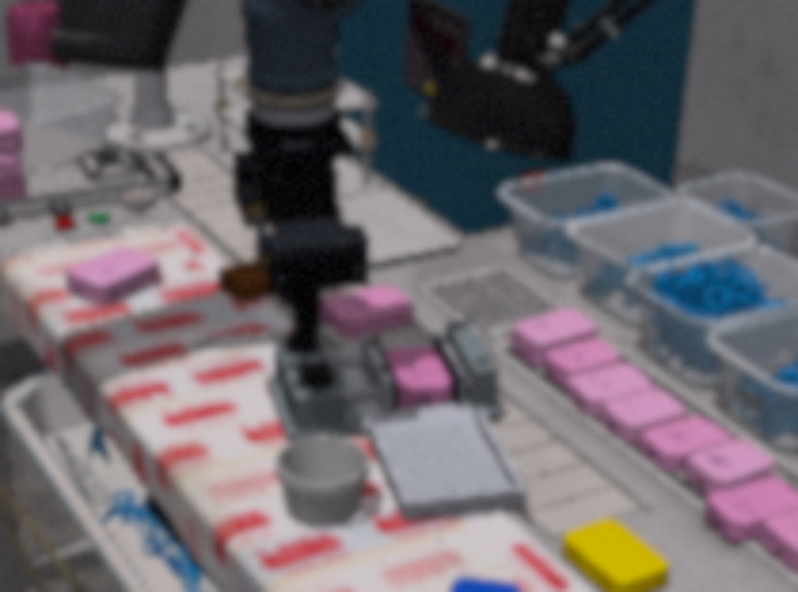

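>>> apply_moves --steps '[{"x": 1,"y": -6,"z": -5,"spin": -0.01},{"x": 1,"y": -5,"z": 0,"spin": -0.005},{"x": 0,"y": 0,"z": 0,"spin": 0}]'

```text
time_s: 2.9
position: [0.509, 0.0999, 0.0951]
tcp_rot: [[0.284, 0.038, -0.958], [0.959, 0.009, 0.284], [0.02, -0.999, -0.033]]
force: [0.2, -0.9, 0.3]
opening: 0.514
```

>>> apply_moves --steps '[{"x": -5,"y": 0,"z": 0,"spin": 0}]'

```text
time_s: 3.0
position: [0.5054, 0.0996, 0.0962]
tcp_rot: [[0.284, 0.041, -0.958], [0.958, 0.009, 0.285], [0.02, -0.999, -0.037]]
force: [-0.5, -0.1, 0.2]
opening: 0.515
```

```bash
python3 - <<'E'
from h import *
def pr():
  s=read_state();print(s['time_s'],s['position'].round(4),s['tcp_rot'][:,1].round(4),s['tcp_rot'][:,0].round(4),s['joint_positions'].round(2),s['qvel'].round(2))
pr();imaging.capture('top');pr();imaging.capture('top');pr()
E
```

```text
3.0 [0.5054 0.0996 0.0962] [ 0.0409  0.0092 -0.9991] [0.2844 0.9585 0.0205] [ -1.65  33.33 106.24   0.96  38.1  -75.85] [-0.49 -3.62  7.83  0.03 -4.33 -0.34]
3.05 [0.5035 0.0997 0.096 ] [ 0.0382  0.0092 -0.9992] [0.2842 0.9586 0.0197] [ -1.64  33.29 106.4    0.96  38.14 -75.85] [0.24 0.56 0.57 0.12 0.92 0.23]
3.1 [0.5034 0.0998 0.0957] [ 0.0376  0.0093 -0.9992] [0.2842 0.9586 0.0196] [ -1.63  33.32 106.39   0.96  38.15 -75.85] [ 0.22  0.51 -0.28 -0.01 -0.21 -0.06]
```

>>> apply_moves --steps '[{"x": 0,"y": 0,"z": 0,"spin": 0}]'

```text
time_s: 3.2
position: [0.5033, 0.0998, 0.096]
tcp_rot: [[0.284, 0.038, -0.958], [0.959, 0.009, 0.285], [0.02, -0.999, -0.034]]
force: [-0.1, 0.5, 0.3]
opening: 0.52
```

```bash
python3 - <<'E'
from h import *
def pr():
  s=read_state();print(s['time_s'],s['position'].round(4),s['tcp_rot'][:,1].round(4),s['tcp_rot'][:,0].round(4),s['joint_positions'].round(2),s['qvel'].round(2))
pr()
E
```

```text
3.2 [0.5033 0.0998 0.096 ] [ 0.0379  0.0093 -0.9992] [0.2843 0.9585 0.0197] [ -1.64  33.28 106.41   0.96  38.15 -75.85] [-0.06 -0.62  0.47 -0.02  0.25 -0.07]
```

>>> apply_moves --steps '[{"x": 0,"y": 0,"z": -8,"spin": 0},{"x": 0,"y": 0,"z": -8,"spin": 0},{"x": 0,"y": 0,"z": -8,"spin": 0},{"x": 0,"y": 0,"z": 0,"spin": 0}]'

```text
time_s: 3.6
position: [0.5031, 0.0998, 0.0699]
tcp_rot: [[0.284, 0.038, -0.958], [0.959, 0.009, 0.285], [0.02, -0.999, -0.034]]
force: [-0.3, 0.9, 0.2]
opening: 0.523
```

```bash
cat >> h.py <<'E'
def pr():
  s=read_state();print(s['time_s'],s['position'].round(4),s['tcp_rot'][:,1].round(4),s['tcp_rot'][:,0].round(4),s['force'].round(1),s['qvel'].round(1))
E
python3 - <<'E'
from h import *
pr()
p=imaging.camera_params('wrist');im=imaging.capture('wrist');cv2.imwrite('pics/w3.png',cv2.resize(im[180:340,160:380,::-1],None,fx=3.6,fy=3.6))
pr()
E
```

```text
3.6 [0.5031 0.0998 0.0699] [ 0.0378  0.0093 -0.9992] [0.2842 0.9586 0.0197] [-0.3  0.9  0.2] [ 0.1 -0.1 -0.3  0.1 -0.1 -0. ]
3.65 [0.5033 0.0998 0.0702] [ 0.0383  0.0094 -0.9992] [0.2842 0.9586 0.0199] [-0.1  0.2  0.7] [-0.  -0.9 -0.5  0.2  0.5  0.1]
```

View pics/w3.png

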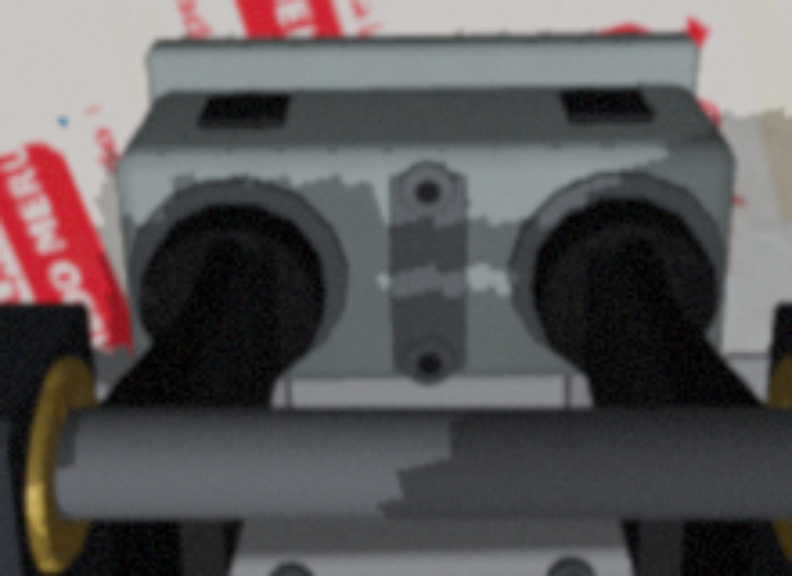

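>>> apply_moves --steps '[{"x": 0,"y": 0,"z": -4,"spin": 0},{"x": 0,"y": 0,"z": -4,"spin": 0},{"x": 0,"y": 0,"z": -3,"spin": 0}]'

```text
time_s: 3.95
position: [0.5038, 0.0999, 0.06]
tcp_rot: [[0.284, 0.04, -0.958], [0.959, 0.009, 0.284], [0.02, -0.999, -0.035]]
force: [-2.7, -0.0, 10.9]
opening: 0.517
```

```bash
python3 - <<'E'
from h import *
pr()
im=imaging.capture('wrist');cv2.imwrite('pics/w4.png',cv2.resize(im[180:420,160:380,::-1],None,fx=2.5,fy=2.5))
pr()
E
```

```text
3.95 [0.5038 0.0999 0.06  ] [ 0.0395  0.0092 -0.9992] [0.2836 0.9587 0.0201] [-2.7 -0.  10.9] [ 0.1  2.5  0.6  0.1 -3.4 -0.1]
4.0 [0.5038 0.0999 0.0599] [ 0.0395  0.0092 -0.9992] [0.2837 0.9587 0.0201] [-2.3 -1.   9.7] [ 0.  -0.6 -0.2  0.1  0.7  0. ]
```

View pics/w4.png

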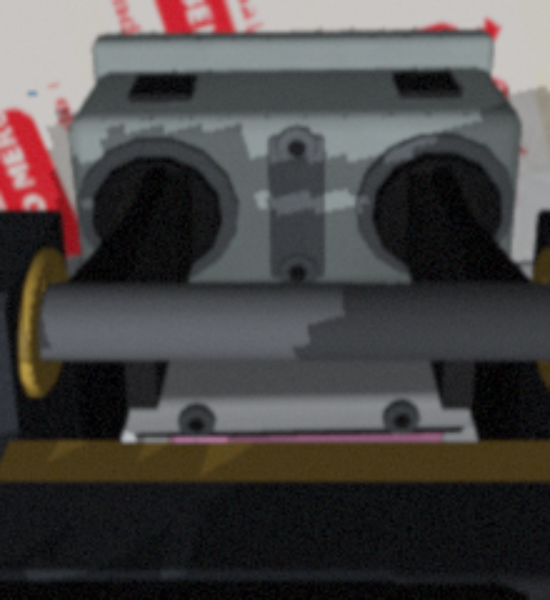

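```bash
python3 - <<'E'
from h import *
for i in range(44):
  im=imaging.capture('wrist')
  if i%8==0: pr()
cv2.imwrite('pics/w5.png',cv2.resize(im[180:420,160:380,::-1],None,fx=2.5,fy=2.5))
im=imaging.capture('top');cv2.imwrite('pics/t5.png',cv2.resize(im[140:260,180:340,::-1],None,fx=5,fy=5,interpolation=cv2.INTER_CUBIC))
pr()
E
```

```text
4.05 [0.5039 0.0999 0.0601] [ 0.0396  0.0092 -0.9992] [0.2837 0.9587 0.0201] [-1.5 -0.5  9.6] [-0.  -0.4  0.  -0.1  0.3  0.1]
4.45 [0.5039 0.0999 0.0605] [ 0.0399  0.0092 -0.9992] [0.2837 0.9587 0.0201] [-1.3  0.   9.2] [-0.  -0.2  0.   0.  -0.   0. ]
4.85 [0.5038 0.0999 0.0605] [ 0.0399  0.0092 -0.9992] [0.2837 0.9587 0.0202] [-2.   0.5  9.7] [ 0.   0.   0.   0.   0.1 -0. ]
5.25 [0.5039 0.0999 0.0605] [ 0.04    0.0092 -0.9992] [0.2836 0.9587 0.0201] [-0.9 -0.6 10.2] [-0.1 -0.  -0.   0.1  0.  -0. ]
5.65 [0.5038 0.0999 0.0605] [ 0.0399  0.0092 -0.9992] [0.2837 0.9587 0.0201] [-2.2 -0.9  9.1] [-0.   0.  -0.  -0.  -0.  -0.1]
6.05 [0.5038 0.0999 0.0605] [ 0.0399  0.0092 -0.9992] [0.2837 0.9587 0.0201] [-2.1 -0.4  8.4] [ 0.1  0.  -0.  -0.1  0.  -0.1]
6.25 [0.5039 0.0999 0.0605] [ 0.0399  0.0092 -0.9992] [0.2837 0.9587 0.0202] [-1.9 -0.9 10.4] [-0.   0.1  0.   0.   0.   0.1]
```

View pics/w5.png

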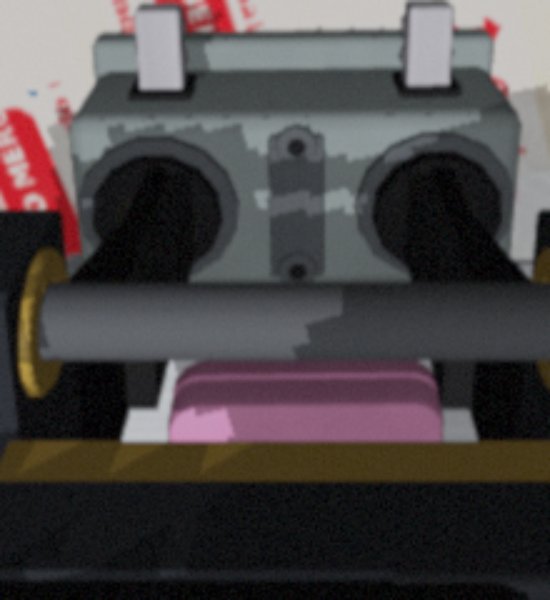

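View pics/t5.png

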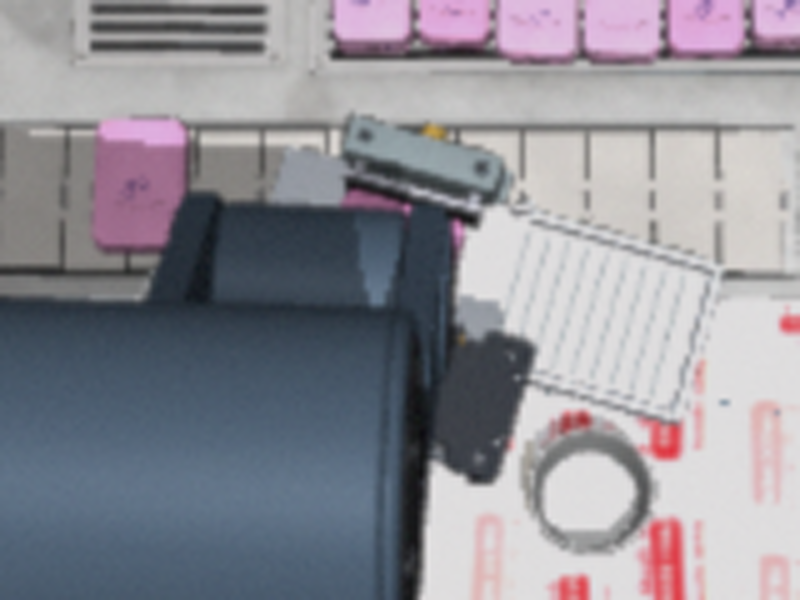

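```bash
python3 - <<'E'
from h import *
a=imaging.capture('wrist')
for i in range(10): b=imaging.capture('wrist')
d=cv2.absdiff(a,b)[170:240,200:360].max(2); print(d.max(),(d>40).sum()); pr()
E
```

```text
16 0
6.8 [0.5038 0.0999 0.0605] [ 0.0399  0.0092 -0.9992] [0.2836 0.9587 0.0201] [-1.  -0.8  9.4] [0.  0.1 0.  0.1 0.1 0.1]
```

>>> apply_moves --steps '[{"x": 0,"y": 0,"z": 10,"spin": 0},{"x": 0,"y": 0,"z": 15,"spin": 0},{"x": 0,"y": 0,"z": 25,"spin": 0},{"x": 0,"y": 0,"z": 30,"spin": 0},{"x": -10,"y": 0,"z": 30,"spin": 0},{"x": -10,"y": 0,"z": 30,"spin": 0},{"x": 0,"y": 0,"z": 0,"spin": 0}]'

```text
time_s: 7.5
position: [0.4832, 0.0998, 0.2061]
tcp_rot: [[0.284, 0.041, -0.958], [0.959, 0.009, 0.284], [0.02, -0.999, -0.036]]
force: [1.2, 0.4, 0.1]
opening: 0.517
```

```bash
python3 - <<'E'
from h import *
import pickle
pr()
p=imaging.camera_params('wrist');pickle.dump(p,open('w6.pkl','wb'));im=imaging.capture('wrist');cv2.imwrite('pics/w6.png',im[:,:,::-1])
pt=imaging.camera_params('top')
yaw=np.radians(-16.5);c,s=np.cos(yaw),np.sin(yaw);R=np.array([[c,-s],[s,c]]);O=np.array([.5917,.0734])
im=imaging.capture('top')[:,:,::-1].copy()
cv2.imwrite('pics/t6.png',cv2.resize(im[140:260,180:340],None,fx=5,fy=5,interpolation=cv2.INTER_CUBIC))
for n in('wrist','top'):
  pp=p if n=='wrist' else pt
  for r in spotter.cut_out('mould',n)[:4]:
    m=r['mask']; q=np.argwhere(m).mean(0)[::-1]; w=onz(pp,q,.032)[:2];print(n,r['score'],q,w,R.T@(w-O))
E
```

```text
7.5 [0.4832 0.0998 0.2061] [ 0.0406  0.0091 -0.9991] [0.2837 0.9587 0.0202] [1.2 0.4 0.1] [-0.2  2.4  1.2 -0.1 -1.6  0.1]
wrist 0.87 [ 18.89018182 251.73454545] [ 0.47493939 -0.17768065] [-0.04064162 -0.27390288]
wrist 0.86 [ 42.38414634 341.15243902] [ 0.58389516 -0.21135136] [ 0.07339032 -0.27524192]
wrist 0.78 [504.60260677 193.21186911] [0.55861262 0.31984908] [-0.10172015  0.22690292]
wrist 0.66 [283.89376538 273.11443806] [0.58070403 0.08006499] [-0.01243611  0.0032675 ]
top 0.93 [355.11508951 188.09974425] [ 0.59151901 -0.19572733] [ 0.07626276 -0.258096  ]
top 0.9 [170.0661157  197.02272727] [0.56446416 0.32631561] [-0.09794617  0.23476509]
top 0.76 [363.03456221 231.5483871 ] [ 0.46757472 -0.21441805] [-0.03726902 -0.31121911]
```

View pics/w6.png

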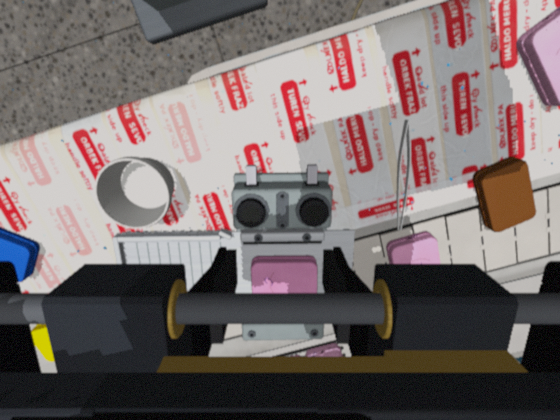

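View pics/t6.png

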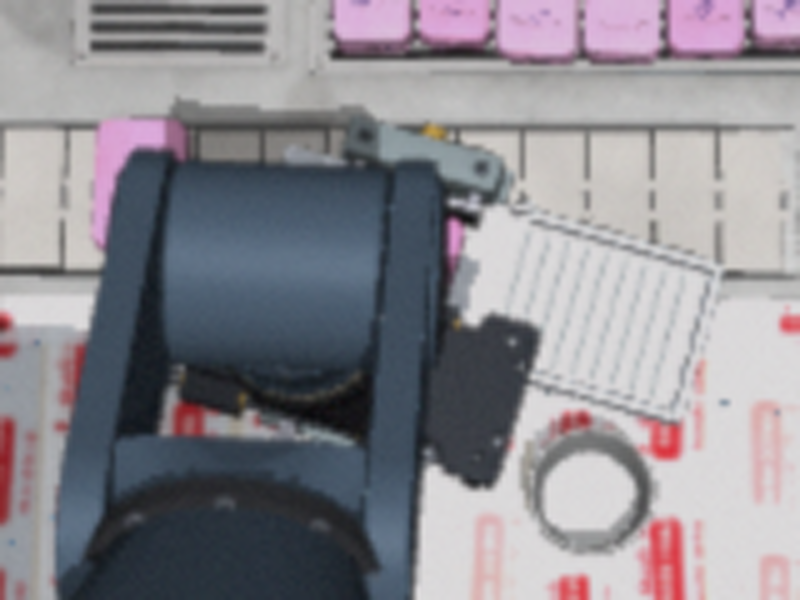

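```bash
python3 - <<'E'
from h import *
import pickle
p=pickle.load(open('w6.pkl','rb'));pt=imaging.camera_params('top')
yaw=np.radians(-16.5);c,s=np.cos(yaw),np.sin(yaw);R=np.array([[c,-s],[s,c]]);O=np.array([.5917,.0734])
def cl(w):return (R.T@(w[:2]-O)*1000).round(1)
im=cv2.imread('pics/w6.png');cv2.imwrite('pics/w6c.png',cv2.resize(im[220:300,220:350],None,fx=6,fy=6,interpolation=cv2.INTER_CUBIC))
for uv in [(199,164),(217,164),(217,188),(199,189)]: print('spare',cl(onz(pt,uv,.022)))
print('jaw face/mould near edge', [cl(onz(p,uv,.034)) for uv in [(255,258),(315,258),(284,258)]])
for q in [(-4,64),(-4,68),(-4,-60)]: print(q,O+R@(np.array(q)/1000))
E
```

```text
spare [ 19.2 189.7]
spare [ 34.  140.1]
spare [-33.4 118.1]
spare [-50.9 166.3]
jaw face/mould near edge [array([-32. , -27.6]), array([-31.4,  36.3]), array([-31.7,   3.2])]
(-4, 64) [0.6060417  0.13590052]
(-4, 68) [0.60717776 0.1397358 ]
(-4, -60) [0.5708238  0.01700688]
```

View pics/w6c.png

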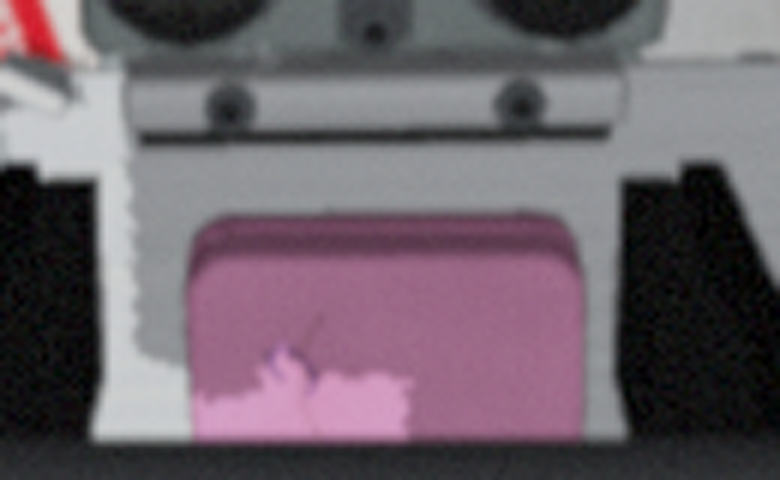

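>>> apply_moves --steps '[{"x": 25,"y": 8,"z": -8,"spin": 0},{"x": 25,"y": 8,"z": -8,"spin": 0},{"x": 25,"y": 8,"z": -8,"spin": 0},{"x": 25,"y": 8,"z": -8,"spin": 0},{"x": 18,"y": 8,"z": -8,"spin": 0},{"x": 5,"y": 0,"z": 0,"spin": 0},{"x": 0,"y": 0,"z": 0,"spin": 0}]' --grip 0

```text
time_s: 8.4
position: [0.6033, 0.1402, 0.1476]
tcp_rot: [[0.286, 0.01, -0.958], [0.958, 0.008, 0.286], [0.011, -1.0, -0.007]]
force: [0.8, 0.6, -0.5]
opening: 0.026
```

```bash
python3 - <<'E'
from h import *
pr()
E
```

```text
8.4 [0.6033 0.1402 0.1476] [ 0.0097  0.0082 -0.9999] [0.2858 0.9582 0.0106] [ 0.8  0.6 -0.5] [0.2 1.7 0.8 0.2 0.3 0.1]
```

>>> apply_moves --steps '[{"x": 4,"y": 0,"z": -18,"spin": 0},{"x": 0,"y": 0,"z": -18,"spin": 0},{"x": 0,"y": 0,"z": -18,"spin": 0},{"x": 0,"y": 0,"z": -18,"spin": 0},{"x": 0,"y": 0,"z": -6,"spin": 0},{"x": 0,"y": 0,"z": 0,"spin": 0}]'

```text
time_s: 9.0
position: [0.6004, 0.1377, 0.0664]
tcp_rot: [[0.287, 0.0, -0.958], [0.958, 0.007, 0.287], [0.007, -1.0, 0.002]]
force: [0.8, 0.8, -0.1]
opening: 0.004
```

```bash
python3 - <<'E'
from h import *
import pickle
pr()
p=imaging.camera_params('wrist');im=imaging.capture('wrist');cv2.imwrite('pics/w7.png',im[:,:,::-1])
im=imaging.capture('side');cv2.imwrite('pics/s7.png',cv2.resize(im[130:260,190:350,::-1],None,fx=5,fy=4.6))
E
```

```text
9.0 [0.6004 0.1377 0.0664] [ 3.e-04  7.e-03 -1.e+00] [0.287  0.9579 0.0068] [ 0.8  0.8 -0.1] [-0.2 -0.3  0.9 -0.   0.4 -0.1]
```

View pics/w7.png

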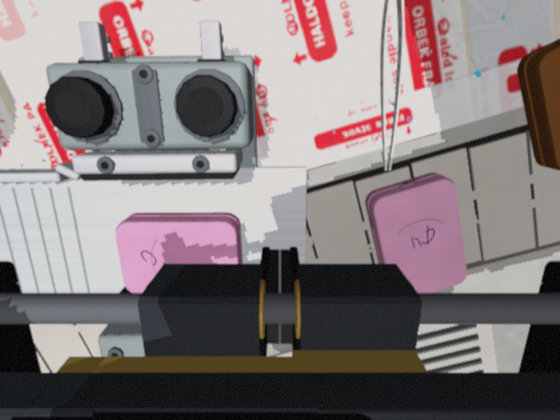

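View pics/s7.png

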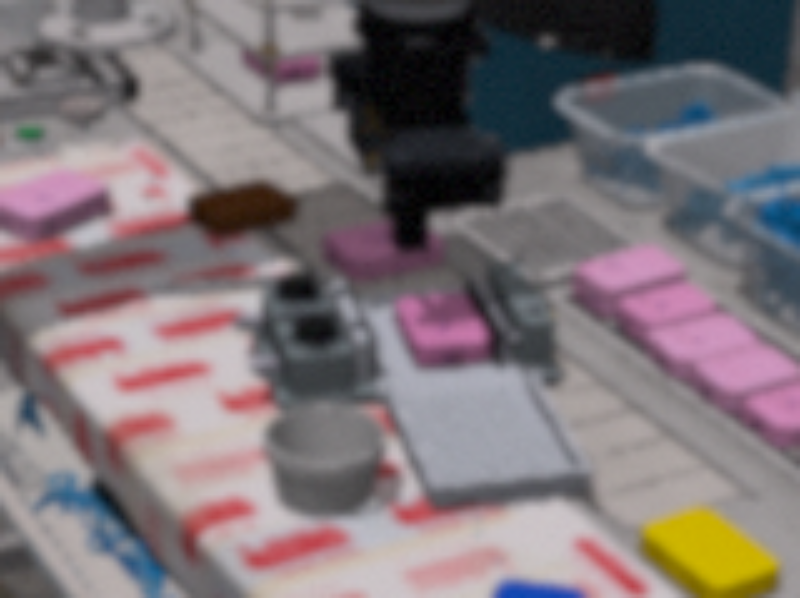

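>>> apply_moves --steps '[{"x": 7,"y": 2,"z": -12,"spin": 0},{"x": 0,"y": 0,"z": -12,"spin": 0},{"x": 0,"y": 0,"z": -8,"spin": 0},{"x": 0,"y": 0,"z": -4,"spin": 0},{"x": 0,"y": 0,"z": 0,"spin": 0}]'

```text
time_s: 9.6
position: [0.6108, 0.1402, 0.0308]
tcp_rot: [[0.287, 0.008, -0.958], [0.958, 0.007, 0.287], [0.009, -1.0, -0.005]]
force: [0.6, 0.2, -0.6]
opening: 0.005
```

```bash
cat >>h.py <<'E'
yaw=np.radians(-16.5);c_,s_=np.cos(yaw),np.sin(yaw);RC=np.array([[c_,-s_],[s_,c_]]);O=np.array([.5917,.0734])
def cl(w):return (RC.T@(np.array(w)[:2]-O)*1000).round(1)
E
python3 - <<'E'
from h import *
pr();print(cl(read_state()['position']))
E
```

```text
9.6 [0.6108 0.1402 0.0308] [ 0.0076  0.0074 -0.9999] [0.2866 0.958  0.0092] [ 0.6  0.2 -0.6] [ 0.2  0.3 -0.2  0.1 -0.1  0.1]
[-0.7 69.5]
```

>>> apply_moves --steps '[{"x": -3,"y": 1,"z": -4,"spin": 0},{"x": -2.3,"y": -7.7,"z": 0,"spin": 0},{"x": -2.3,"y": -7.7,"z": 0,"spin": 0},{"x": -2.3,"y": -7.7,"z": 0,"spin": 0},{"x": -2.3,"y": -7.7,"z": 0,"spin": 0}]'

```text
time_s: 10.1
position: [0.5977, 0.1091, 0.0268]
tcp_rot: [[0.285, 0.008, -0.958], [0.958, 0.008, 0.285], [0.01, -1.0, -0.006]]
force: [-0.0, 0.2, -0.2]
opening: 0.008
```

```bash
python3 - <<'E'
from h import *
pr();print(cl(read_state()['position']))
im=imaging.capture('wrist');cv2.imwrite('pics/w8.png',im[:,:,::-1])
E
```

```text
10.1 [0.5977 0.1091 0.0268] [ 0.0082  0.0076 -0.9999] [0.2853 0.9584 0.0096] [-0.   0.2 -0.2] [-8.2 -2.   6.2  0.2 -4.2 -8.2]
[-4.4 35.9]
```

View pics/w8.png

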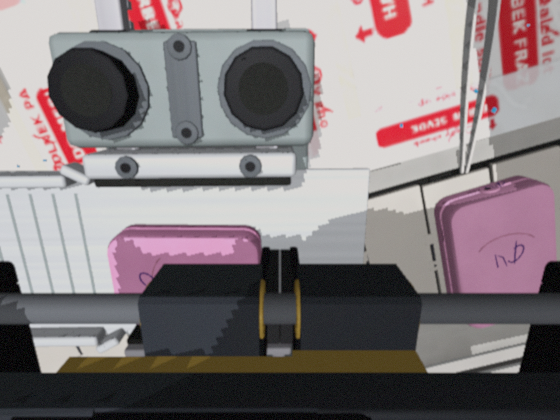

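>>> apply_moves --steps '[{"x": -2.3,"y": -7.7,"z": 0,"spin": 0},{"x": -2.3,"y": -7.7,"z": 0,"spin": 0},{"x": -2.3,"y": -7.7,"z": 0,"spin": 0},{"x": -2.3,"y": -7.7,"z": 0,"spin": 0},{"x": -2.3,"y": -7.7,"z": 0,"spin": 0}]'

```text
time_s: 10.65
position: [0.5853, 0.0659, 0.0274]
tcp_rot: [[0.286, 0.009, -0.958], [0.958, 0.007, 0.287], [0.009, -1.0, -0.006]]
force: [-0.0, 0.0, -0.7]
opening: 0.005
```

```bash
python3 - <<'E'
from h import *
pr();print(cl(read_state()['position']))
im=imaging.capture('wrist');cv2.imwrite('pics/w9.png',im[:,:,::-1])
im=imaging.capture('side');cv2.imwrite('pics/s9.png',cv2.resize(im[130:260,190:350,::-1],None,fx=5,fy=4.6))
E
```

```text
10.65 [0.5853 0.0659 0.0274] [ 0.0088  0.0071 -0.9999] [0.2865 0.958  0.0093] [-0.   0.  -0.7] [-8.5 -1.5  5.2  0.1 -3.7 -8.5]
[-4. -9.]
```

View pics/w9.png

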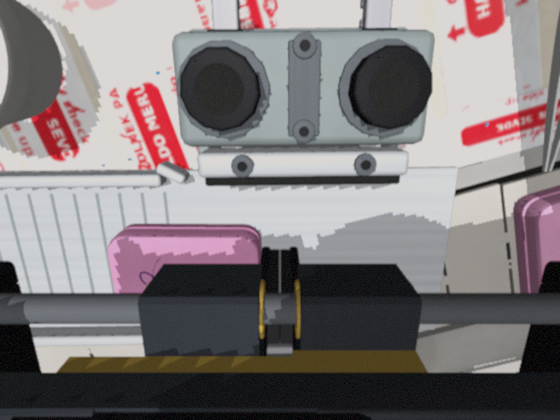

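View pics/s9.png

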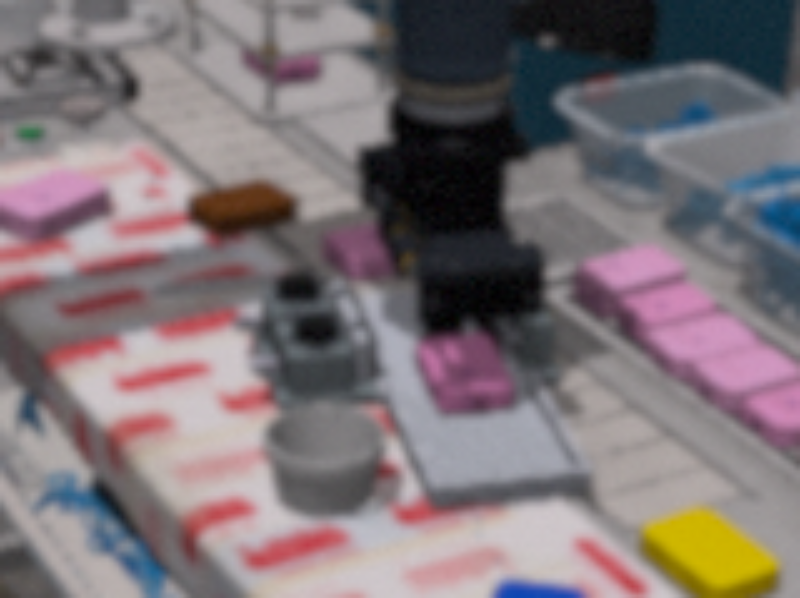

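>>> apply_moves --steps '[{"x": -2.3,"y": -7.7,"z": 0,"spin": 0},{"x": -2.3,"y": -7.7,"z": 0,"spin": 0},{"x": -2.3,"y": -7.7,"z": 0,"spin": 0},{"x": -2.3,"y": -7.7,"z": 0,"spin": 0},{"x": -1.7,"y": -5.8,"z": 0,"spin": 0},{"x": -1.7,"y": -5.8,"z": 0,"spin": 0},{"x": -1.2,"y": -3.9,"z": 0,"spin": 0},{"x": 0,"y": 0,"z": 0,"spin": 0}]'

```text
time_s: 11.55
position: [0.5703, 0.0151, 0.0275]
tcp_rot: [[0.288, 0.009, -0.958], [0.958, 0.007, 0.288], [0.009, -1.0, -0.006]]
force: [-0.3, 0.6, 0.1]
opening: 0.008
```

```bash
python3 - <<'E'
from h import *
pr();print(cl(read_state()['position']))
p=imaging.camera_params('wrist')
im=imaging.capture('wrist');cv2.imwrite('pics/w10.png',im[:,:,::-1])
print('edges',[cl(onz(p,u,.034)) for u in [(112,250),(262,250)]])
E
```

```text
11.55 [0.5703 0.0151 0.0275] [ 0.0087  0.0071 -0.9999] [0.2877 0.9577 0.0093] [-0.3  0.6  0.1] [-0.1  0.  -0.1  0.1 -0.  -0.1]
[ -3.9 -61.9]
edges [array([ -19.9, -140.7]), array([-19.4, -69.9])]
```

View pics/w10.png

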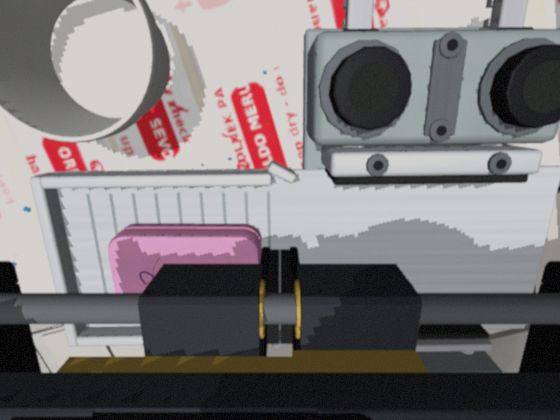

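>>> apply_moves --steps '[{"x": 1.4,"y": 4.8,"z": 0,"spin": 0},{"x": 2.3,"y": 7.7,"z": 0,"spin": 0},{"x": 0,"y": 0,"z": 10,"spin": 0},{"x": 0,"y": 0,"z": 25,"spin": 0},{"x": 0,"y": 0,"z": 35,"spin": 0},{"x": 0,"y": 0,"z": 35,"spin": 0},{"x": -10,"y": 20,"z": 35,"spin": 0},{"x": -10,"y": 40,"z": 20,"spin": 0},{"x": -10,"y": 40,"z": 0,"spin": 0},{"x": -10,"y": 40,"z": 0,"spin": 0},{"x": -10,"y": 30,"z": 0,"spin": 0},{"x": 0,"y": 0,"z": 0,"spin": 0}]'

```text
time_s: 12.8
position: [0.5234, 0.2084, 0.2019]
tcp_rot: [[0.284, 0.02, -0.959], [0.959, 0.009, 0.284], [0.014, -1.0, -0.016]]
force: [-0.2, 0.1, -0.8]
opening: 0.004
```

```bash
python3 - <<'E'
from h import *
pr()
im=imaging.capture('top');cv2.imwrite('pics/t11.png',cv2.resize(im[140:260,180:340,::-1],None,fx=5,fy=5,interpolation=cv2.INTER_CUBIC))
im=imaging.capture('side');cv2.imwrite('pics/s11.png',cv2.resize(im[130:260,190:350,::-1],None,fx=5,fy=4.6))
E
```

```text
12.8 [0.5234 0.2084 0.2019] [ 0.0197  0.0089 -0.9998] [0.2838 0.9588 0.0142] [-0.2  0.1 -0.8] [-1.  -0.9 -0.8 -2.4 -0.4 -0.6]
```

View pics/t11.png

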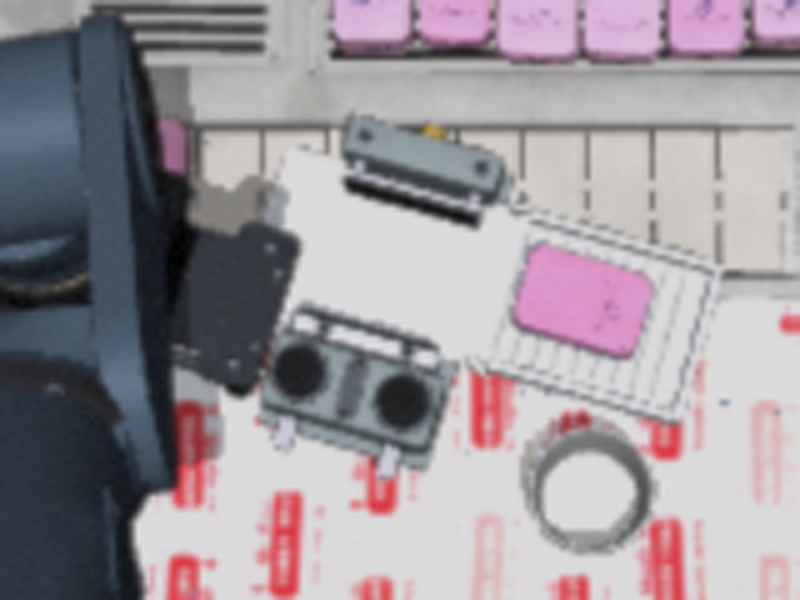

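View pics/s11.png

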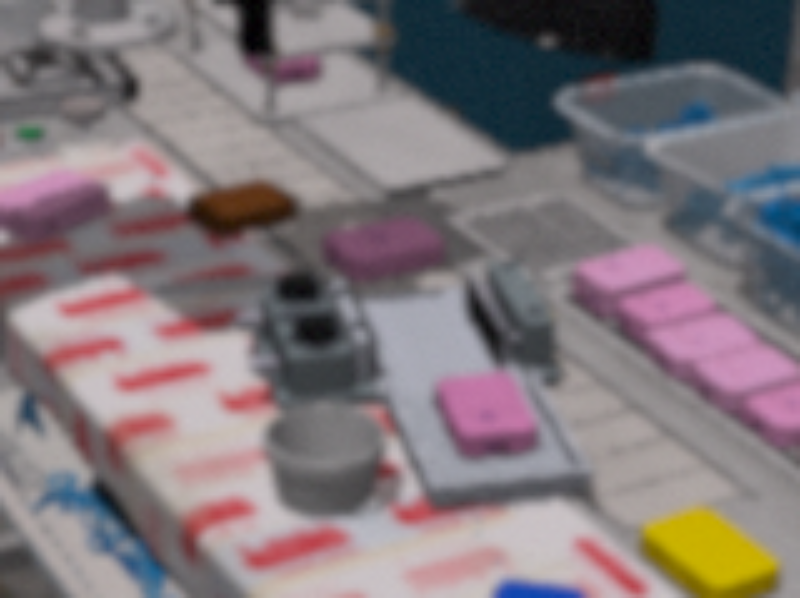

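```bash
python3 - <<'E'
from h import *
p=imaging.camera_params('top')
print([cl(onz(p,(180+u/5,140+v/5),.034)) for u,v in [(583,300)]])
print(job.hand_in())
E
```

```text
[array([  -4.5, -109.2])]
the job is handed in; nothing more can be done
None
```

The job is done and handed in. The mould is out of the clamp and lying on the cooling plate.

- **Release:** I pressed both buttons together, one fingertip on each, at about 10 N in total. I held them down for about 3 s, until the racks had stopped moving. The pictures after letting go showed the jaw fully back and both buttons up.
- **Push:** I pushed the mould along the channel with the closed fingers. I then backed off and lifted clear.
- **Last checks:** In the final top and side pictures the mould lies flat and straight between the rails. Its centre is at about (-4, -109) mm in the clamp's frame, against (-8, -110) for the plate centre. It spans roughly y -70 to -145 mm, so it is fully on the plate and clear of the jaws.
- **Bystanders:** The talc pot and the blue, brown and yellow look-alikes show where they were. The final view partly hid the spare mould from above, but the side view shows it in place. The tweezers were not checked in the final pictures. The open mould half and scalpel fell outside the final crops, but the arm never went near them.
- **Time and force:** The job took about 13 s, and the wrist force was never above about 11 N in any reading.
- **Disagreements:** The button height triangulated to about 54 mm from three views, and one button came out at 49 mm from two. The text gives 58 mm, and the contact force agreed with that. The tool drifted by up to 10 mm and tilted about 2° on fast moves, so I corrected its position before pressing and before pushing. The tilt stayed through the press, where it did no harm.

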